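# Hang the splash guard, then hold the flush slide at its mark

### The arm

A 6-joint arm with a two-finger parallel gripper is mounted at the origin on a cart in front of the work surface, level with it; the furniture and walls round the work are solid. World frame = base frame: x ahead of the robot, y to its left, z up, the work surface at z = 0. Lengths are in m, angles in rad, forces in N, time in s.
With the tool pointing down it reaches from about 0.375 to 0.9 m from the base axis. Payload 3.1 kg.
Tool frame: the origin (TCP) lies between the finger pads; the fingertips stand 22 mm ahead of it and the grasp point (between the pads) lies 3 mm ahead of it; z points along the fingers, y is the line along which they close (so a half turn about z gives the same grasp; the last joint's range is limited). The gripper opens to 87 mm and grips with 3 to 60 N. Pads are 19 mm wide; open, the fingers measure 117 mm over their backs; the gripper's body (75 mm by 190 mm) begins 51 mm behind the grasp point.
Start: joints at [1.139, 0.527, 1.433, -0, 1.181, -0.178], TCP at [0.156, 0.605, 0.245] pointing down, gripper open.
Joint ranges: [-3.08, 3.08], [-0.75, 2.2], [0.22, 2.44], [-1.43, 4.57], [0, 2.65], [-2.85, 2.85]. Speed limits (rad/s): [2.79, 2.79, 3.14, 3.14, 3.14, 3.14].

### API

Orientations are given as [roll, pitch, yaw] about the fixed x, y, z axes, in that order (R = Rz(yaw) Ry(pitch) Rx(roll)).
In Python, from cell import arm gives the robot as it stands.
- The arm moves only by the tool apply_moves, never from a script. Its argument "deltas" is a list of rows, each an object with "rot": the turn, a rotation vector about the tool's x, y, z in degrees, a list of three; "translation": the shift along the tool's x, y, z in m, a list of three; "grip": the opening in per cent of the stroke, from 0 (shut) to 100 (fully open). A call has 1 to 20 rows; each row is the pose to reach, as a shift and turn from the pose commanded when the call began, along the tool's axes at that moment; what a row does not reach only later rows make up. A row lasts 1/8 s, in which the tool goes at most 62.5 mm and 10.7 degrees, less where a joint would pass 70% of its speed; a pose out of reach is approached as far as the arm can. A call with a gripper value outside its range is refused whole. The fingers move at their own pace and stop on an object; "grip_force" is the grip in N (left out, the last holds). Time passes only in rows, so rows that repeat a pose let the fingers close. It gives the time, the measured TCP pose, the force, the opening and the grip force at its end, in the units of the state.
- arm.read_state(): the state, without advancing time (a new reading comes with each control period).
- arm.snapshot(name): name is "scene" or "top"; returns the picture (480x640x3 uint8, red, green, blue); there is no depth.
- arm.camera_model(name): a dict with "fx", "fy", "cx", "cy" (pixels), "k1" (the pictures are not rectified: a ray, as slopes to the right and down, at radius r is drawn at 1 + k1 r^2 times it, then the intrinsics apply), "R" (3x3) and "t" (3): a world point X has camera coordinates R X + t. Camera axes: x right, y down, z forward; pixel columns grow to the right and rows downward; lengths in m; the calibration is good to about 2 mm. A picture is of the moment at which its call begins. camera_model takes no time and is no camera call.
- arm.close_job(): hands the job in; it is judged then, once.
Trained networks look in the newest picture that a camera, given by its name, has taken for a name from the list of things; names that differ only in an ending like _2 or _b are one class to them, and where a whole thing is asked for, a point or a joint stands for the part that bears it (a point fixed in the world has none). Each returns a list of dicts, best first, with "p" (0 to 1); they miss things now and then, are a little off and sometimes report something else, mostly with a low value. They report only what shows in the picture. A call takes as long as a camera call. They do not tell look-alikes from the thing itself.
- arm.find_in(camera, target): "location" ([x, y, z] in m, in world coordinates, good to about 4 mm: the middle of the surface that is visible of it).
- arm.cut_out(camera, target): "pixels" (480x640 bool, what is visible of it).
- arm.landmark_of(camera, target): "location" ([x, y, z] in m, in world coordinates, good to about 4 mm: a listed point, or the origin of a listed thing).
The state is a dict: "time_s": time; "qpos": joint angles; "dq": joint speeds; "effort": joint torques, N m; "tool_pos": TCP position; "ee_rot": TCP orientation; "wrist_force": force on the tool from outside, world axes, zero at the start; "torque": the same for the moment, N m; "grip_width": finger opening in m; "gripper_force": force on a finger pad.
Only numpy, scipy, OpenCV 4.12 (cv2) and the standard library are available. Lean on these libraries where they do the work, as an engineer would, in place of code of your own. Each camera call takes 0.05 s, during which the arm holds its last target. There are 200 camera calls.

### The job

Flush the sampling valve: first hang the yellow splash guard astride the middle of the horizontal rail in front of the spout and let go of it, so that it hangs straight on the bar by itself. Only then pull the blue spring-return handle out until its black pointer stands level with the middle of the red marker on the scale, and keep it there: finish while still gripping the handle with the pointer at the marker, because the slide springs back when released. Leave the guard hanging, the red marker where it is set and the bottle, tube rack and white film roll where they stand.

Things in the scene. Friction and masses are not known exactly. Their poses are not given: they have to be found in the camera images.
- station: Flush station, fixed: grey base plate 12 mm high (local x -85 to 85, y -188 to 140 mm), valve block 86 mm high (x 20 to 75, y -45 to 105), spout, guard rail (left front), white scale and draw slide (right) whose guide rods end in a 64 mm high end plate at y -181. Origin on the bench near the plate's middle; x away from the robot, z up.
- rail_mid (a point): Middle of the guard rail's bar, on the bar's centre line, 130 mm above the bench. The bar is a steel rod of 14 mm diameter along the station's y, with 12 mm thick posts under it 75 mm either side of this point. The spout ends 44 mm behind the bar's centre line (+x), below it.
- guard: Yellow splash guard, loose, 120 g: rigid upturned U standing on its two legs, 52 mm wide (its x), 70 mm long (its y). Origin midway between the legs at their lower edges, z up. Legs 67 mm high, 44 mm apart inside; the roof inside is an upturned V that centres itself on the bar. Same either way round; it hangs with its y along the bar.
- guard_seat (a point): Point in the guard under the roof, 73 mm above its origin: lies on the bar's centre line when the guard sits on the bar.
- fin_top (a point): Middle of the top of the guard's black upright fin, 119 mm above the guard's origin. The fin is the grip: 12 mm thick (guard x), 45 mm long (guard y), rising from the ridge of the roof 87 mm above the origin; the roof slopes away either side.
- handle_top (a point): Middle of the top of the blue upright handle of the draw slide, 125 mm above the bench. Handle 20 mm (station x) x 16 mm (station y), from 61 to 125 mm above the bench. Around it all is below 64 mm but the valve block (86 mm), 42 mm from its side when home. It is pulled along the station's -y (to the right seen from the robot).
- draw_slide (a joint): How far the draw slide is pulled out along the station's -y, m: 0 home (where a spring holds it), 0.060 end stop. The spring pulls back with 4.5 N at home and 150 N/m more: 12 N at 0.050.
- pointer_tip (a point): Tip of the slide's black pointer beside the scale, 47 mm above the bench; moves with the handle, level with its middle.
- rider_mark (a point): Middle of the red marker's edge where the pointer must stand; red marker on the scale, 10 mm wide along the station's y. Axes as the station's. The slide must be pulled out 0.025 to 0.050 m to reach it.
- white_bottle: White plastic bottle, 60 mm wide, 125 mm high, at the left back; leave it alone. Origin at the middle of its underside.
- tube_rack: White tube rack 87 x 157 x 34 mm at the right front; leave it alone. Origin at the middle of its underside.
- film: Roll of white film, 69 mm across, 50 mm high, standing on its end at the left; leave it alone. Origin at the middle of its underside.
Things that resemble listed ones, but are neither listed nor needed, are in the scene too. What is shaped like the guard but pink is not meant.

How it is judged:
By the outcome, as a careful person would: the job done as asked, in the order asked, and still so for the second after the job is handed in, while the arm keeps its last pose, push and grip.
It also fails if it takes over 54 s, if anything falls off the work surface, if the arm or the gripper's body presses on something with over 40 N, if the wrist force passes 120 N, or if a joint passes its speed limit or range.

## Working session

There is one attempt and no reset: what is moved stays moved. The work goes in short steps, Python scripts to look and compute and a tool call to move; the robot and the scene stay as the last step left them, time stands still between calls to the robot, and variables do not carry over. Pictures are saved under pics/ and viewed, at most 10 in all, crops included, and the job is handed in when it is done.

Besides the shell and the picture viewer there is one more tool, called after "Request:" as name([rows], argument=value, ...), one row to a line, values as JSON. apply_moves: Moves the arm, as the interface text tells. Its arguments: {"type":"object","properties":{"deltas":{"type":"array","items":{"type":"object","properties":{"rot":{"type":"array","items":{"type":"number"}},"translation":{"type":"array","items":{"type":"number"}},"grip":{"type":"number"}}}},"grip_force":{"type":"number"}},"required":["deltas"]}

```bash
mkdir -p pics
cat > h.py <<'E'
import numpy as np, cv2
from cell import arm
def proj(cam,X):
    m=arm.camera_model(cam); c=np.array(m["R"])@np.array(X)+np.array(m["t"]); a=c[:2]/c[2]; a=a*(1+m["k1"]*(a@a))
    return np.array([m["fx"]*a[0]+m["cx"],m["fy"]*a[1]+m["cy"]])
def ray(cam,uv):
    m=arm.camera_model(cam); d=np.array([(uv[0]-m["cx"])/m["fx"],(uv[1]-m["cy"])/m["fy"]]); a=d.copy()
    for _ in range(20): a=d/(1+m["k1"]*(a@a))
    R=np.array(m["R"]); return -R.T@np.array(m["t"]), R.T@np.array([a[0],a[1],1])
def atz(cam,uv,z):
    o,d=ray(cam,uv); return o+d*(z-o[2])/d[2]
E
python3 - <<'E'
from h import *
np.set_printoptions(precision=4,suppress=True)
for c in("scene","top"):
    im=arm.snapshot(c); cv2.imwrite(f"pics/{c}0.png",im[:,:,::-1])
    for n in("station","rail_mid","guard","guard_seat","fin_top","handle_top","pointer_tip","rider_mark"):
        print(c,n,[(np.array(r["location"]).round(4),round(r["p"],2)) for r in arm.landmark_of(c,n)][:4])
s=arm.read_state();print(s)
E
```

```text
scene station [(array([ 0.547 ,  0.0167, -0.0015]), 0.91)]
scene rail_mid [(array([0.503 , 0.0699, 0.1265]), 0.97)]
scene guard [(array([0.4284, 0.3499, 0.002 ]), 0.94), (array([ 0.549 ,  0.376 , -0.0028]), 0.92), (array([0.582 , 0.2565, 0.0036]), 0.9), (array([ 0.692 ,  0.331 , -0.0006]), 0.19)]
scene guard_seat [(array([0.43  , 0.3507, 0.0732]), 0.82), (array([0.5493, 0.3718, 0.0735]), 0.62)]
scene fin_top [(array([0.5831, 0.2589, 0.118 ]), 0.94), (array([0.5477, 0.3712, 0.1151]), 0.91), (array([0.4268, 0.3503, 0.1184]), 0.78)]
scene handle_top []
scene pointer_tip [(array([ 0.5412, -0.0757,  0.0497]), 0.77)]
scene rider_mark [(array([ 0.5319, -0.1172,  0.0442]), 0.5)]
top station [(array([ 0.5454,  0.0131, -0.0003]), 0.73)]
top rail_mid [(array([0.5   , 0.0707, 0.1291]), 0.7)]
top guard [(array([ 0.4268,  0.3503, -0.0005]), 0.9), (array([0.585 , 0.2615, 0.0003]), 0.9), (array([0.5469, 0.3713, 0.0021]), 0.82)]
top guard_seat [(array([0.4286, 0.3485, 0.0719]), 0.9), (array([0.5458, 0.3693, 0.0744]), 0.86), (array([0.5836, 0.2565, 0.0718]), 0.69)]
top fin_top [(array([0.55  , 0.3761, 0.1186]), 0.84), (array([0.4276, 0.3501, 0.12  ]), 0.8), (array([0.5803, 0.2633, 0.1209]), 0.77)]
top handle_top [(array([ 0.5787, -0.0856,  0.1262]), 0.81)]
top pointer_tip [(array([ 0.5364, -0.0845,  0.0471]), 0.8), (array([ 0.5335, -0.1159,  0.0455]), 0.5)]
top rider_mark [(array([ 0.5305, -0.1182,  0.0451]), 0.59)]
{'time_s': 0.9, 'qpos': array([ 1.1395,  0.5275,  1.4327, -0.    ,  1.1814, -0.1785]), 'dq': array([ 0.0014, -0.0005,  0.0021,  0.0003, -0.0007, -0.0014]), 'effort': array([  0.0013, -43.9997, -17.6992,   0.0635,   0.0504,  -0.    ]), 'tool_pos': array([0.1563, 0.6051, 0.2446]), 'ee_rot': array([3.1416, 0.    , 2.8888]), 'wrist_force': array([-0.0725, -0.1135, -0.0937]), 'torque': array([0.0306, 0.009 , 0.0073]), 'gripper_force': 0.0, 'grip_width': 0.08738247531545765}
```

View pics/scene0.png

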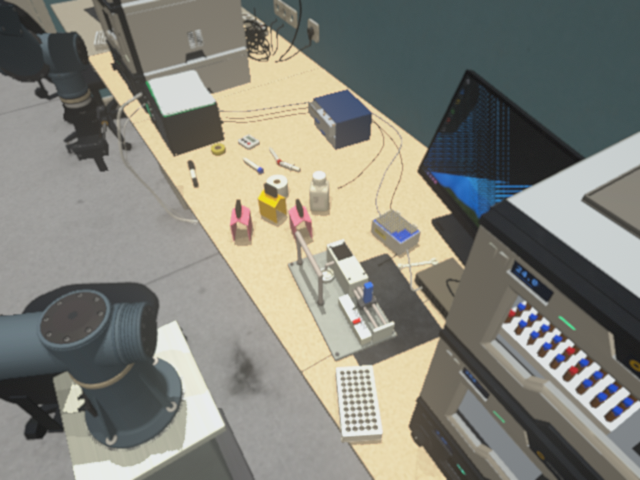

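View pics/top0.png

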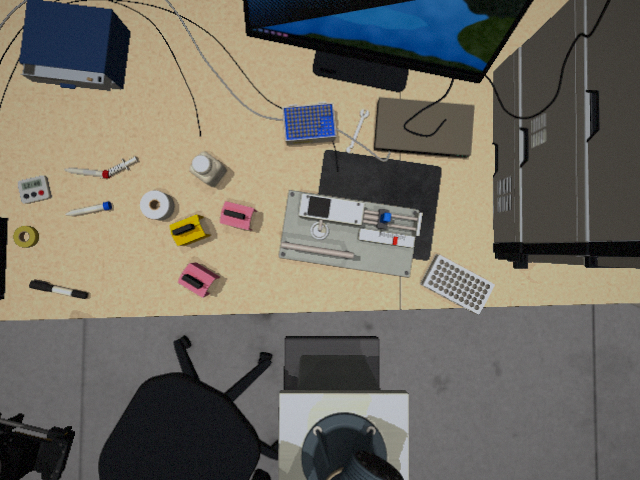

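The scene picture shows the yellow guard at about (272,205) with the film right behind it and pink look-alikes at (241,222) and (300,217). The top view shows the guard at (187,230), the film at (156,205), the rail running (282,243)-(355,255), the handle at (386,216) and the red marker at (396,241).

Run:
```python
from h import *
np.set_printoptions(precision=4,suppress=True)
im=arm.snapshot("top"); 
print("proj guard",proj("top",[.549,.374,.119]), proj("top",[.503,.0705,.13]))
hsv=cv2.cvtColor(im,cv2.COLOR_RGB2HSV)
# fin: dark pixels inside yellow guard cutout
v=hsv[:,:,2]; w=np.zeros(v.shape,bool); w[205:255,160:215]=1
y=w&(hsv[:,:,1]>150)&(v>100)&(abs(hsv[:,:,0].astype(int)-25)<6)
print("yellow",y.sum(),cv2.minAreaRect(np.argwhere(y)[:,::-1].astype(np.float32)))
hull=np.zeros(v.shape,np.uint8); cv2.fillConvexPoly(hull,cv2.convexHull(np.argwhere(y)[:,::-1].astype(np.int32)),1)
f=(hull>0)&(v<70)
p=np.argwhere(f)[:,::-1]; r=cv2.minAreaRect(p.astype(np.float32)); print("fin",len(p),p.mean(0),r)
P=np.array([atz("top",q,.119)[:2] for q in p]); u,s,vt=np.linalg.svd(P-P.mean(0)); print("fin world",P.mean(0),np.degrees(np.arctan2(vt[0,1],vt[0,0])), np.ptp((P-P.mean(0))@vt[0]),np.ptp((P-P.mean(0))@vt[1]))
big=np.hstack([cv2.resize(im[200:260,150:220],(400,343),interpolation=2), cv2.resize(im[180:280,270:430][:, :],(400,250),interpolation=2)[0:250].copy() if 0 else cv2.resize(im[185:280,270:430],(578,343),interpolation=2)])
cv2.imwrite("pics/c1.png",cv2.resize(big,(800,280))[:,:,::-1])
for c in("top","scene"):
  if c=="scene": arm.snapshot(c)
  for n in("film","white_bottle","tube_rack"): print(c,n,[(np.array(r["location"]).round(3),round(r["p"],2)) for r in arm.landmark_of(c,n)][:2])
```

```text
proj guard [180.6693 227.6861] [316.6627 249.1566]
yellow 547 ((186.47988891601562, 230.09115600585938), (23.093006134033203, 31.688159942626953), 68.74949645996094)
fin 135 [183.3704 229.1333] ((183.3356170654297, 229.06163024902344), (6.437263011932373, 22.120777130126953), 69.44395446777344)
fin world [0.5458 0.368 ] -70.65411625341939 0.048902601152207445 0.014790299756169837
top film [(array([0.608, 0.458, 0.002]), 0.77)]
top white_bottle [(array([0.694, 0.334, 0.003]), 0.57)]
top tube_rack [(array([ 0.425, -0.279, -0.   ]), 0.64), (array([ 0.545,  0.014, -0.   ]), 0.39)]
scene film [(array([ 0.61 ,  0.455, -0.003]), 0.66)]
scene white_bottle [(array([0.69 , 0.332, 0.003]), 0.59), (array([ 0.549,  0.374, -0.002]), 0.22)]
scene tube_rack [(array([ 0.418, -0.279,  0.001]), 0.63)]
```

View pics/c1.png

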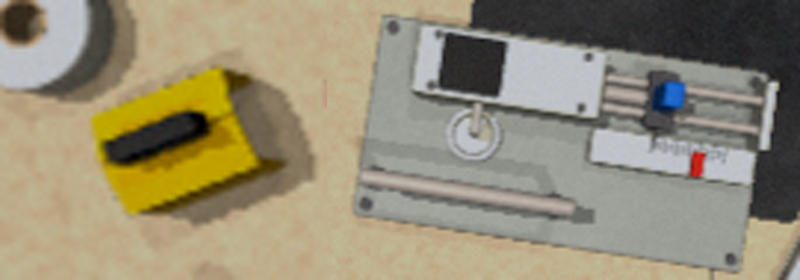

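The crop shows the yellow guard with its fin along about (105,155)-(205,120). The bar runs (360,176)-(575,207), with the blue handle at (670,95) and the red marker at (697,164). Next I fit the station's yaw.

Run:
```python
from h import *
np.set_printoptions(precision=4,suppress=True)
im=arm.snapshot("top"); g=cv2.cvtColor(im,cv2.COLOR_RGB2GRAY)
L=cv2.createLineSegmentDetector().detect(g[180:285,270:432])[0][:,0]+np.array([270,180,270,180])
for l in L:
    if np.hypot(*(l[2:]-l[:2]))<35: continue
    for z in (.012,.086,.13):
        a,b=atz("top",l[:2],z),atz("top",l[2:],z); d=(b-a)*np.sign((b-a)[1]); print(l.round(0),z,round(np.degrees(np.arctan2(-d[0],d[1])),2),((a+b)/2)[:2],a[:2],b[:2])
hsv=cv2.cvtColor(im,cv2.COLOR_RGB2HSV)
for nm,m,z in(("blue",(abs(hsv[:,:,0].astype(int)-110)<12)&(hsv[:,:,1]>150),.125),("red",((hsv[:,:,0]<8)|(hsv[:,:,0]>172))&(hsv[:,:,1]>150),.047)):
    m=m.copy(); m[:205]=0;m[250:]=0;m[:,:370]=0;m[:,415:]=0
    p=np.argwhere(m)[:,::-1]; print(nm,len(p),p.mean(0),p.min(0),p.max(0),atz("top",p.mean(0),z))
print(proj("top",[.579,-.0856,.125]))
```

```text
[323. 219. 361. 225.] 0.012 -8.27 [0.5708 0.0063] [0.5776 0.0528] [ 0.564  -0.0403]
[323. 219. 361. 225.] 0.086 -8.27 [0.5668 0.0114] [0.5732 0.055 ] [ 0.5605 -0.0322]
[323. 219. 361. 225.] 0.13 -8.27 [0.5645 0.0145] [0.5706 0.0564] [ 0.5584 -0.0274]
[417. 209. 318. 194.] 0.012 -7.93 [ 0.6212 -0.057 ] [ 0.6041 -0.1797] [0.6383 0.0657]
[417. 209. 318. 194.] 0.086 -7.93 [ 0.6141 -0.0479] [ 0.598 -0.163] [0.6301 0.0671]
[417. 209. 318. 194.] 0.13 -7.93 [ 0.6098 -0.0425] [ 0.5944 -0.153 ] [0.6252 0.068 ]
[378. 231. 323. 222.] 0.012 -8.4 [ 0.5596 -0.0149] [ 0.5496 -0.0828] [0.5696 0.053 ]
[378. 231. 323. 222.] 0.086 -8.4 [ 0.5563 -0.0084] [ 0.5469 -0.0721] [0.5657 0.0552]
[378. 231. 323. 222.] 0.13 -8.4 [ 0.5544 -0.0046] [ 0.5454 -0.0658] [0.5634 0.0566]
[281. 246. 351. 257.] 0.012 -8.69 [0.4974 0.0709] [0.5106 0.1573] [ 0.4842 -0.0154]
[281. 246. 351. 257.] 0.086 -8.69 [0.498 0.072] [0.5104 0.153 ] [ 0.4857 -0.0089]
[281. 246. 351. 257.] 0.13 -8.69 [0.4984 0.0727] [0.5103 0.1504] [ 0.4865 -0.0051]
[352. 254. 281. 243.] 0.012 -8.39 [0.5052 0.0694] [ 0.4923 -0.0183] [0.5181 0.1571]
[352. 2
[... 852 characters left out ...]
0.5115 0.0729] [0.5196 0.1287] [0.5033 0.0172]
[287. 256. 342. 265.] 0.012 -8.75 [0.4742 0.0737] [0.4847 0.1414] [0.4638 0.0059]
[287. 256. 342. 265.] 0.086 -8.75 [0.4763 0.0746] [0.4861 0.1381] [0.4665 0.0111]
[287. 256. 342. 265.] 0.13 -8.75 [0.4775 0.0751] [0.4869 0.1362] [0.4681 0.0141]
[338. 244. 287. 237.] 0.012 -7.9 [0.5237 0.0788] [0.5149 0.0156] [0.5325 0.1421]
[338. 244. 287. 237.] 0.086 -7.9 [0.5227 0.0794] [0.5145 0.0201] [0.5309 0.1387]
[338. 244. 287. 237.] 0.13 -7.9 [0.5221 0.0798] [0.5142 0.0228] [0.53   0.1367]
blue 90 [385.2222 217.4111] [380 213] [390 222] [ 0.575  -0.0828  0.125 ]
red 30 [394.6333 240.4667] [393 237] [397 244] [ 0.5247 -0.1179  0.047 ]
[386.4821 215.6402]
```

Request:
apply_moves([
  {"translation": [-0.437, -0.129, 0], "rot": [0, 0, 56], "grip": 100},
  {"translation": [-0.437, -0.129, 0], "rot": [0, 0, 56], "grip": 100},
  {"translation": [-0.437, -0.129, 0], "rot": [0, 0, 56], "grip": 100},
  {"translation": [-0.437, -0.129, 0], "rot": [0, 0, 56], "grip": 100},
  {"translation": [-0.437, -0.129, 0], "rot": [0, 0, 56], "grip": 100},
  {"translation": [-0.437, -0.129, 0], "rot": [0, 0, 56], "grip": 100},
  {"translation": [-0.437, -0.129, 0], "rot": [0, 0, 56], "grip": 100},
  {"translation": [-0.437, -0.129, 0], "rot": [0, 0, 56], "grip": 100},
  {"translation": [-0.437, -0.129, 0], "rot": [0, 0, 56], "grip": 100},
  {"translation": [-0.437, -0.129, 0], "rot": [0, 0, 56], "grip": 100},
  {"translation": [-0.437, -0.129, 0], "rot": [0, 0, 56], "grip": 100},
  {"translation": [-0.437, -0.129, 0], "rot": [0, 0, 56], "grip": 100},
  {"translation": [-0.437, -0.129, 0], "rot": [0, 0, 56], "grip": 100},
])

```text
time_s: 2.98
tool_pos: [0.5465, 0.3715, 0.2447]
ee_rot: [3.142, -0.0, 1.913]
wrist_force: [-0.0, 0.5, -1.0]
grip_width: 0.0872
gripper_force: 0.0
```

Request:
apply_moves([
  {"translation": [0, 0, 0.05], "rot": [0, 0, 0], "grip": 100},
  {"translation": [0, 0, 0.09], "rot": [0, 0, 0], "grip": 60},
  {"translation": [0, 0, 0.115], "rot": [0, 0, 0], "grip": 60},
  {"translation": [0, 0, 0.133], "rot": [0, 0, 0], "grip": 60},
  {"translation": [0, 0, 0.133], "rot": [0, 0, 0], "grip": 60},
  {"translation": [0, 0, 0.133], "rot": [0, 0, 0], "grip": 30},
  {"translation": [0, 0, 0.133], "rot": [0, 0, 0], "grip": 0},
  {"translation": [0, 0, 0.133], "rot": [0, 0, 0], "grip": 0},
  {"translation": [0, 0, 0.133], "rot": [0, 0, 0], "grip": 0},
  {"translation": [0, 0, 0.133], "rot": [0, 0, 0], "grip": 0},
  {"translation": [0, 0, 0.133], "rot": [0, 0, 0], "grip": 0},
  {"translation": [0, 0, 0.133], "rot": [0, 0, 0], "grip": 0},
  {"translation": [0, 0, 0.133], "rot": [0, 0, 0], "grip": 0},
  {"translation": [0, 0, 0.133], "rot": [0, 0, 0], "grip": 0},
], grip_force=30)

```text
time_s: 4.72
tool_pos: [0.5472, 0.371, 0.1118]
ee_rot: [3.141, -0.0, 1.911]
wrist_force: [-0.5, -0.3, 3.0]
grip_width: 0.0119
gripper_force: 29.9
```

Request:
apply_moves([
  {"translation": [0, 0, -0.03], "rot": [0, 0, 0], "grip": 0},
  {"translation": [0, 0, -0.08], "rot": [0, 0, 0], "grip": 0},
  {"translation": [0, 0, -0.13], "rot": [0, 0, 0], "grip": 0},
  {"translation": [0, 0, -0.168], "rot": [0, 0, 0], "grip": 0},
  {"translation": [0, 0, -0.168], "rot": [0, 0, 0], "grip": 0},
  {"translation": [-0.04, -0.022, -0.168], "rot": [0, 0, 4], "grip": 0},
  {"translation": [-0.08, -0.044, -0.168], "rot": [0, 0, 8], "grip": 0},
  {"translation": [-0.12, -0.066, -0.168], "rot": [0, 0, 12], "grip": 0},
  {"translation": [-0.16, -0.088, -0.168], "rot": [0, 0, 17], "grip": 0},
  {"translation": [-0.2, -0.11, -0.168], "rot": [0, 0, 22], "grip": 0},
  {"translation": [-0.24, -0.13, -0.168], "rot": [0, 0, 26], "grip": 0},
  {"translation": [-0.2675, -0.1433, -0.168], "rot": [0, 0, 28], "grip": 0},
  {"translation": [-0.2675, -0.1433, -0.168], "rot": [0, 0, 28], "grip": 0},
  {"translation": [-0.2675, -0.1433, -0.168], "rot": [0, 0, 28], "grip": 0},
  {"translation": [-0.2675, -0.1433, -0.168], "rot": [0, 0, 28], "grip": 0},
])

```text
time_s: 6.6
tool_pos: [0.5011, 0.0719, 0.2789]
ee_rot: [-3.14, -0.0, 1.424]
wrist_force: [0.7, 0.2, -2.3]
grip_width: 0.0119
gripper_force: 30.0
```

Run:
```python
from h import *
np.set_printoptions(precision=4,suppress=True)
im=arm.snapshot("scene"); t=arm.snapshot("top")
for c in("scene","top"):
    for n in("guard","guard_seat","fin_top","rail_mid"):
        print(c,n,[(np.array(r["location"]).round(4),round(r["p"],2)) for r in arm.landmark_of(c,n)][:4])
a=cv2.resize(im[190:340,250:410],(640,600),interpolation=2)
cv2.imwrite("pics/c2.png",a[:,:,::-1])
```

```text
scene guard [(array([0.4268, 0.3465, 0.0027]), 0.71), (array([0.5036, 0.0728, 0.1613]), 0.56), (array([0.5836, 0.2561, 0.0026]), 0.51)]
scene guard_seat [(array([0.5032, 0.0761, 0.239 ]), 0.85), (array([0.5797, 0.256 , 0.071 ]), 0.65), (array([0.4285, 0.3498, 0.074 ]), 0.55)]
scene fin_top [(array([0.4288, 0.3494, 0.1195]), 0.94), (array([0.5819, 0.2584, 0.1175]), 0.66), (array([0.5022, 0.0735, 0.2859]), 0.64)]
scene rail_mid [(array([0.5025, 0.0677, 0.1268]), 0.76)]
top guard [(array([0.4288, 0.3542, 0.0006]), 0.97), (array([0.5876, 0.2587, 0.0025]), 0.56)]
top guard_seat [(array([0.4316, 0.3548, 0.0734]), 0.98), (array([0.5811, 0.2571, 0.0729]), 0.87), (array([ 0.5437,  0.0147, -0.0017]), 0.41)]
top fin_top [(array([0.4265, 0.3495, 0.1205]), 0.85), (array([0.5813, 0.2617, 0.119 ]), 0.55)]
top rail_mid []
```

View pics/c2.png

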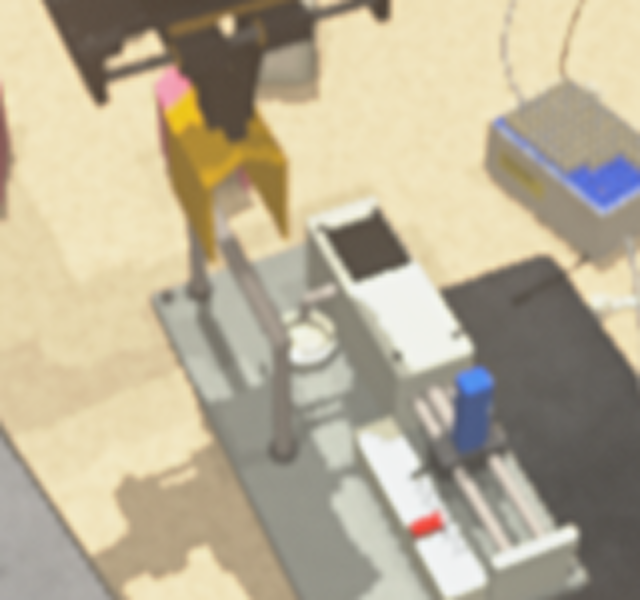

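The crop shows the guard held level at (225,165), directly above the bar, which runs (225,230)-(285,340), with a leg on each side. I lower it now.

Request:
apply_moves([
  {"translation": [-0.002, 0, 0.03], "rot": [0, 0, 0], "grip": 0},
  {"translation": [-0.002, 0, 0.05], "rot": [0, 0, 0], "grip": 0},
  {"translation": [-0.002, 0, 0.07], "rot": [0, 0, 0], "grip": 0},
  {"translation": [-0.002, 0, 0.085], "rot": [0, 0, 0], "grip": 0},
  {"translation": [-0.002, 0, 0.096], "rot": [0, 0, 0], "grip": 0},
  {"translation": [-0.002, 0, 0.102], "rot": [0, 0, 0], "grip": 0},
  {"translation": [-0.002, 0, 0.106], "rot": [0, 0, 0], "grip": 0},
  {"translation": [-0.002, 0, 0.108], "rot": [0, 0, 0], "grip": 0},
  {"translation": [-0.002, 0, 0.108], "rot": [0, 0, 0], "grip": 0},
])

```text
time_s: 8.22
tool_pos: [0.5013, 0.0689, 0.1717]
ee_rot: [3.141, -0.0, 1.423]
wrist_force: [-0.5, -1.1, -1.6]
grip_width: 0.0119
gripper_force: 30.0
```

Request:
apply_moves([
  {"translation": [0, 0, 0.001], "rot": [0, 0, 0], "grip": 0},
  {"translation": [0, 0, 0.002], "rot": [0, 0, 0], "grip": 0},
  {"translation": [0, 0, 0.003], "rot": [0, 0, 0], "grip": 0},
  {"translation": [0, 0, 0.003], "rot": [0, 0, 0], "grip": 0},
])

```text
time_s: 8.72
tool_pos: [0.5016, 0.0689, 0.1687]
ee_rot: [3.14, -0.0, 1.423]
wrist_force: [0.9, -0.2, -0.7]
grip_width: 0.0118
gripper_force: 30.0
```

Request:
apply_moves([
  {"translation": [0, 0, 0.001], "rot": [0, 0, 0], "grip": 0},
  {"translation": [0, 0, 0.002], "rot": [0, 0, 0], "grip": 0},
  {"translation": [0, 0, 0.002], "rot": [0, 0, 0], "grip": 0},
])

```text
time_s: 9.1
tool_pos: [0.5017, 0.0689, 0.1686]
ee_rot: [3.14, 0.0, 1.423]
wrist_force: [-2.3, 0.2, 13.6]
grip_width: 0.0117
gripper_force: 30.0
```

Request:
apply_moves([
  {"translation": [0, 0, -0.0015], "rot": [0, 0, 0], "grip": 0},
  {"translation": [0, 0, -0.0015], "rot": [0, 0, 0], "grip": 20},
  {"translation": [0, 0, -0.0015], "rot": [0, 0, 0], "grip": 40},
  {"translation": [0, 0, -0.0015], "rot": [0, 0, 0], "grip": 60},
  {"translation": [0, 0, -0.0015], "rot": [0, 0, 0], "grip": 60},
  {"translation": [0, 0, -0.0015], "rot": [0, 0, 0], "grip": 60},
  {"translation": [0, 0, -0.02], "rot": [0, 0, 0], "grip": 60},
  {"translation": [0, 0, -0.05], "rot": [0, 0, 0], "grip": 60},
  {"translation": [0, 0, -0.09], "rot": [0, 0, 0], "grip": 60},
  {"translation": [0, 0, -0.11], "rot": [0, 0, 0], "grip": 60},
  {"translation": [0, 0, -0.11], "rot": [0, 0, 0], "grip": 60},
])

```text
time_s: 10.48
tool_pos: [0.5021, 0.0689, 0.278]
ee_rot: [3.137, -0.0, 1.423]
wrist_force: [-0.2, -0.3, 0.3]
grip_width: 0.0523
gripper_force: 0.0
```

Run:
```python
from h import *
np.set_printoptions(precision=4,suppress=True)
im=arm.snapshot("scene")
for n in("guard","guard_seat","fin_top"):
    print(n,[(np.array(r["location"]).round(4),round(r["p"],2)) for r in arm.landmark_of("scene",n)][:4])
a=cv2.resize(im[190:340,250:410],(640,600),interpolation=2)
cv2.imwrite("pics/c3.png",a[:,:,::-1])
```

```text
guard [(array([0.5065, 0.0717, 0.053 ]), 0.81), (array([0.5826, 0.2564, 0.0008]), 0.72), (array([ 0.4271,  0.3486, -0.0013]), 0.71)]
guard_seat [(array([0.5008, 0.0726, 0.1282]), 0.79), (array([0.4298, 0.3501, 0.0734]), 0.79), (array([0.5819, 0.2566, 0.0728]), 0.65)]
fin_top [(array([0.4284, 0.3472, 0.1193]), 0.97), (array([0.5044, 0.0683, 0.1737]), 0.65), (array([0.5797, 0.2569, 0.1188]), 0.57), (array([ 0.4211, -0.2819, -0.0007]), 0.51)]
```

View pics/c3.png

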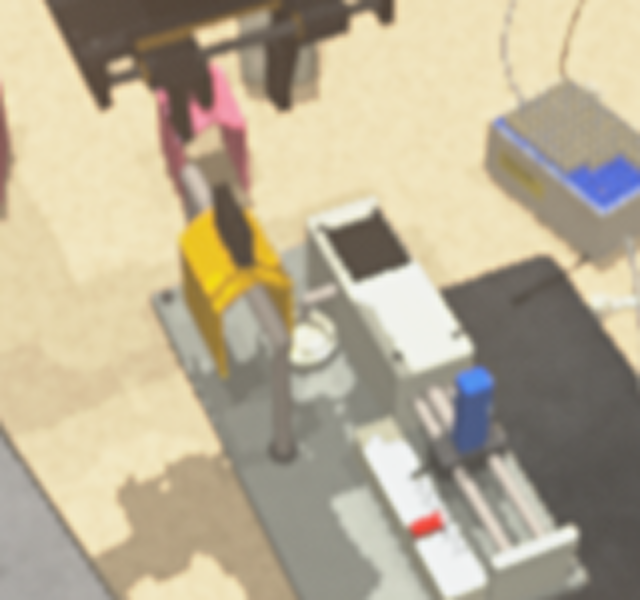

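The guard hangs straight on the bar at (235,275) by itself. Next is the handle.

Request:
apply_moves([
  {"translation": [-0.03, 0.02, 0], "rot": [0, 0, 10], "grip": 60},
  {"translation": [-0.06, 0.04, 0], "rot": [0, 0, 20], "grip": 60},
  {"translation": [-0.09, 0.062, 0], "rot": [0, 0, 30], "grip": 60},
  {"translation": [-0.12, 0.083, 0], "rot": [0, 0, 40], "grip": 60},
  {"translation": [-0.1415, 0.0978, 0], "rot": [0, 0, 50], "grip": 60},
  {"translation": [-0.1415, 0.0978, 0], "rot": [0, 0, 60], "grip": 60},
  {"translation": [-0.1415, 0.0978, 0], "rot": [0, 0, 70], "grip": 60},
  {"translation": [-0.1415, 0.0978, 0], "rot": [0, 0, 80], "grip": 60},
  {"translation": [-0.1415, 0.0978, 0], "rot": [0, 0, 90], "grip": 60},
  {"translation": [-0.1415, 0.0978, 0], "rot": [0, 0, 90], "grip": 60},
  {"translation": [-0.1415, 0.0978, 0.05], "rot": [0, 0, 90], "grip": 60},
  {"translation": [-0.1415, 0.0978, 0.1], "rot": [0, 0, 90], "grip": 60},
  {"translation": [-0.1415, 0.0978, 0.1], "rot": [0, 0, 90], "grip": 60},
  {"translation": [-0.1415, 0.0978, 0.1], "rot": [0, 0, 90], "grip": 60},
])

```text
time_s: 12.42
tool_pos: [0.5779, -0.0857, 0.1775]
ee_rot: [3.141, -0.002, -0.147]
wrist_force: [0.2, 0.0, -0.0]
grip_width: 0.0523
gripper_force: 0.0
```

Run:
```python
from h import *
im=arm.snapshot("scene")
for n in("handle_top","pointer_tip","rider_mark"):
    print(n,[(np.array(r["location"]).round(4),round(r["p"],2)) for r in arm.landmark_of("scene",n)][:4])
a=cv2.resize(im[240:360,300:430],(650,600),interpolation=2)
cv2.imwrite("pics/c4.png",a[:,:,::-1])
```

```text
handle_top [(array([ 0.5787, -0.0863,  0.1269]), 0.89)]
pointer_tip [(array([ 0.5397, -0.0772,  0.0477]), 0.57)]
rider_mark [(array([ 0.5297, -0.118 ,  0.0429]), 0.41)]
```

View pics/c4.png

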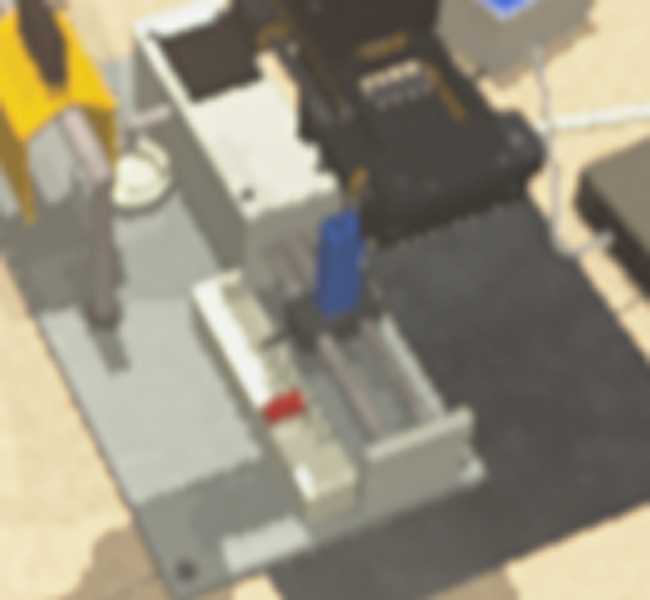

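The handle at (340,265) is free below the hand. The pointer tip is at about (275,342) and the red marker at (283,405). I descend and grip.

Request:
apply_moves([
  {"translation": [0, 0, 0.035], "rot": [0, 0, 0], "grip": 60},
  {"translation": [0, 0, 0.06], "rot": [0, 0, 0], "grip": 60},
  {"translation": [0, 0, 0.068], "rot": [0, 0, 0], "grip": 60},
  {"translation": [0, 0, 0.068], "rot": [0, 0, 0], "grip": 60},
  {"translation": [0, 0, 0.068], "rot": [0, 0, 0], "grip": 30},
  {"translation": [0, 0, 0.068], "rot": [0, 0, 0], "grip": 0},
  {"translation": [0, 0, 0.068], "rot": [0, 0, 0], "grip": 0},
  {"translation": [0, 0, 0.068], "rot": [0, 0, 0], "grip": 0},
  {"translation": [0, 0, 0.068], "rot": [0, 0, 0], "grip": 0},
  {"translation": [0, 0, 0.068], "rot": [0, 0, 0], "grip": 0},
  {"translation": [0, 0, 0.068], "rot": [0, 0, 0], "grip": 0},
], grip_force=50)

```text
time_s: 14.0
tool_pos: [0.5769, -0.0869, 0.1088]
ee_rot: [3.139, -0.0, -0.147]
wrist_force: [-1.6, -5.4, 1.1]
grip_width: 0.0155
gripper_force: 50.0
```

Run:
```python
from h import *
yax=np.array([np.sin(np.radians(8.4)),np.cos(np.radians(8.4))])
for c in("scene","top"):
  for k in range(3):
    arm.snapshot(c)
    for n in("pointer_tip","rider_mark"):
      print(c,n,[(np.array(r["location"]).round(4),round(float(np.array(r["location"])[:2]@yax),4),round(r["p"],2)) for r in arm.landmark_of(c,n)][:2])
print(arm.read_state()["tool_pos"][:2]@yax)
```

```text
scene pointer_tip [(array([ 0.5385, -0.0783,  0.047 ]), 0.0012, 0.67)]
scene rider_mark [(array([0.5462, 0.0173, 0.0023]), 0.0969, 0.59), (array([ 0.5317, -0.1197,  0.0456]), -0.0407, 0.43)]
scene pointer_tip [(array([ 0.5423, -0.0792,  0.0499]), 0.0009, 0.64)]
scene rider_mark [(array([ 0.5313, -0.1175,  0.0437]), -0.0386, 0.52)]
scene pointer_tip [(array([ 0.5416, -0.0776,  0.0476]), 0.0024, 0.5)]
scene rider_mark [(array([0.4989, 0.0705, 0.1251]), 0.1426, 0.71), (array([ 0.5334, -0.1204,  0.0473]), -0.0412, 0.55)]
top pointer_tip []
top rider_mark []
top pointer_tip []
top rider_mark [(array([0.6084, 0.4567, 0.0035]), 0.5407, 0.27)]
top pointer_tip []
top rider_mark []
-0.0016460892141878295
```

Request:
apply_moves([
  {"translation": [0, 0.008, 0], "rot": [0, 0, 0], "grip": 0},
  {"translation": [0, 0.016, 0], "rot": [0, 0, 0], "grip": 0},
  {"translation": [0, 0.024, 0], "rot": [0, 0, 0], "grip": 0},
  {"translation": [0, 0.032, 0], "rot": [0, 0, 0], "grip": 0},
  {"translation": [0, 0.038, 0], "rot": [0, 0, 0], "grip": 0},
  {"translation": [0, 0.038, 0], "rot": [0, 0, 0], "grip": 0},
  {"translation": [0, 0.038, 0], "rot": [0, 0, 0], "grip": 0},
], grip_force=60)

```text
time_s: 15.78
tool_pos: [0.5719, -0.1205, 0.1088]
ee_rot: [-3.138, -0.001, -0.149]
wrist_force: [2.7, 8.6, 1.2]
grip_width: 0.0157
gripper_force: 60.0
```

Run:
```python
from h import *
yax=np.array([np.sin(np.radians(8.4)),np.cos(np.radians(8.4))])
for k in range(3):
    im=arm.snapshot("scene")
    for n in("pointer_tip","rider_mark"):
      print(n,[(np.array(r["location"]).round(4),round(float(np.array(r["location"])[:2]@yax),4),round(r["p"],2)) for r in arm.landmark_of("scene",n)][:2])
s=arm.read_state();print(s["tool_pos"],s["tool_pos"][:2]@yax,s["wrist_force"])
hsv=cv2.cvtColor(im,cv2.COLOR_RGB2HSV)
m=((hsv[:,:,0]<8)|(hsv[:,:,0]>172))&(hsv[:,:,1]>150); m[:300]=0;m[340:]=0;m[:,:335]=0;m[:,380:]=0
p=np.argwhere(m)[:,::-1];print(len(p),p.mean(0),p.min(0),p.max(0))
# image of station y steps about the expected marker edge
b=np.array([.5315,-.1185]);
for k in(-.005,0,.005): print(k,proj("scene",[*(b+k*yax),.047]))
a=cv2.resize(im[295:345,340:400],(720,600),interpolation=2)
cv2.imwrite("pics/c5.png",a[:,:,::-1])
```

```text
pointer_tip [(array([ 0.5363, -0.1099,  0.0479]), -0.0304, 0.64)]
rider_mark [(array([ 0.528 , -0.1165,  0.0462]), -0.0381, 0.36)]
pointer_tip [(array([ 0.5321, -0.1121,  0.0486]), -0.0332, 0.64)]
rider_mark [(array([0.503 , 0.0692, 0.1715]), 0.1419, 0.63), (array([ 0.5332, -0.1182,  0.0445]), -0.039, 0.52)]
pointer_tip [(array([ 0.5365, -0.1117,  0.0472]), -0.0321, 0.71)]
rider_mark [(array([ 0.5307, -0.1179,  0.0433]), -0.0391, 0.44)]
[ 0.57195073 -0.12039807  0.10877414] -0.03555417953899212 [2.59759604 9.44190944 3.00423604]
21 [356.28571429 320.9047619 ] [353 319] [359 323]
-0.005 [359.5351554 321.0736675]
0 [358.62294204 319.47971239]
0.005 [357.71591851 317.89483363]
```

View pics/c5.png

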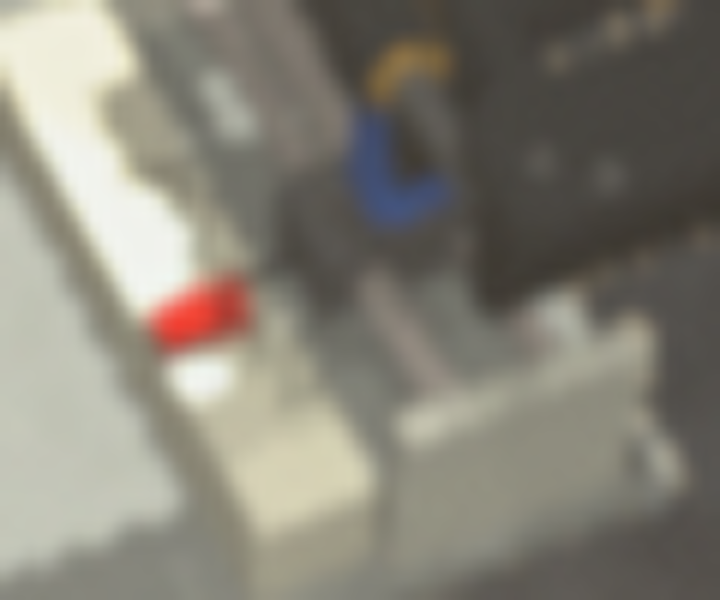

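The crop shows the red marker with its right edge at (247,300) and the pointer still short of it at about (265,268). By the networks about 6 to 7 mm remain.

Request:
apply_moves([
  {"translation": [0, 0.003, 0], "rot": [0, 0, 0], "grip": 0},
  {"translation": [0, 0.006, 0], "rot": [0, 0, 0], "grip": 0},
  {"translation": [0, 0.006, 0], "rot": [0, 0, 0], "grip": 0},
  {"translation": [0, 0.006, 0], "rot": [0, 0, 0], "grip": 0},
])

```text
time_s: 16.73
tool_pos: [0.5711, -0.1261, 0.1088]
ee_rot: [-3.137, -0.001, -0.149]
wrist_force: [3.2, 8.7, 2.7]
grip_width: 0.0156
gripper_force: 60.1
```

Run:
```python
from h import *
yax=np.array([np.sin(np.radians(8.4)),np.cos(np.radians(8.4))]);xax=np.array([yax[1],-yax[0]])
P=[];Rr=[]
for k in range(8):
    im=arm.snapshot("scene")
    for n,l in(("pointer_tip",P),("rider_mark",Rr)):
      for r in arm.landmark_of("scene",n):
        q=np.array(r["location"])
        if np.hypot(q[0]-.533,q[1]+.117)<.02: l.append([q[:2]@xax,q[:2]@yax,q[2]]); break
for l in(P,Rr): print(len(l),np.mean(l,0).round(4),np.median(l,0).round(4),np.std(l,0).round(4))
s=arm.read_state();print(s["tool_pos"],s["tool_pos"][:2]@yax,s["wrist_force"],s["time_s"])
b=np.array([.5315,-.1185])
for k in(-.01,0,.01,.02): print(k,(proj("scene",[*(b+k*xax),.047])-[340,295])*12)
a=cv2.resize(im[300:340,340:390],(750,600),interpolation=cv2.INTER_LANCZOS4)
cv2.imwrite("pics/c6.png",a[:,:,::-1])
```

```text
8 [ 0.5452 -0.0365  0.0492] [ 0.545  -0.0364  0.0502] [0.0017 0.0008 0.0017]
8 [ 0.5437 -0.0401  0.0441] [ 0.5432 -0.0403  0.0443] [0.0019 0.0011 0.0015]
[ 0.57109569 -0.12603101  0.10874052] -0.04125160476285907 [ 2.18588895 10.08141128  2.1831653 ] 17.925
-0.01 [179.71528377 310.4753906 ]
0 [223.47530454 293.75654865]
0.01 [267.03281645 277.11840156]
0.02 [310.38960668 260.56022003]
```

View pics/c6.png

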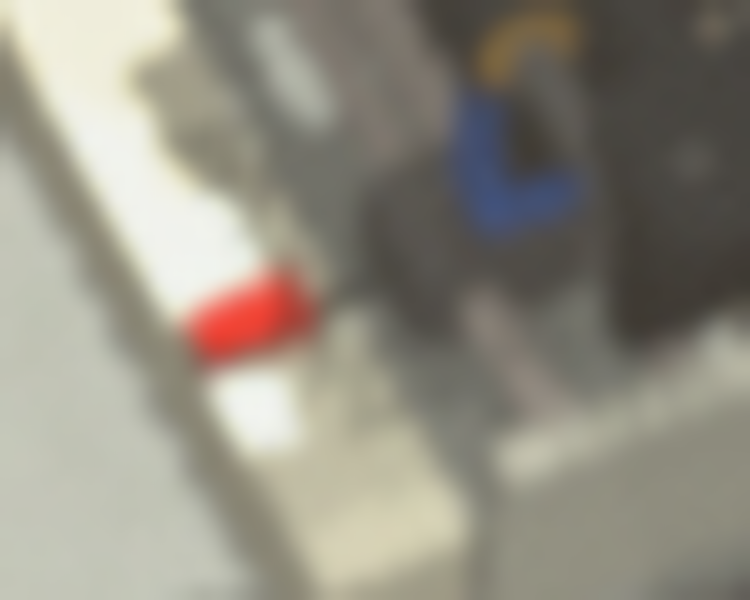

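Run:
```python
from h import *
yax=np.array([np.sin(np.radians(8.4)),np.cos(np.radians(8.4))]);xax=np.array([yax[1],-yax[0]])
S=7 # px/mm; columns: -y (from +.015 to -.065), rows: x from .575 down to .535
def rect(cam,im,z=.047,W=80,H=36):
    ys=.015-np.arange(W*2)/2000; xs=.571-np.arange(H*2)/2000
    M=np.array([[proj(cam,[*(x*xax+y*yax),z]) for y in ys] for x in xs],np.float32)
    return cv2.remap(im,M[:,:,0],M[:,:,1],cv2.INTER_CUBIC)
t0=cv2.imread("pics/top0.png");s0=cv2.imread("pics/scene0.png");s1=arm.snapshot("scene")[:,:,::-1].copy()
out=[]
for nm,c,i in(("t0","top",t0),("s0","scene",s0),("s1","scene",s1)):
    r=rect(c,i); 
    f=r.astype(float); red=np.clip(f[:,:,2]-f[:,:,:2].max(2)-40,0,None); ys=15-np.arange(160)/2
    print(nm,"red y by x:",[(round(571-k/2),round(float((red[k]*ys).sum()/red[k].sum()),1),round(float(red[k].sum()))) for k in range(0,72,4) if red[k].sum()>150])
    R=cv2.resize(r,(800,190),interpolation=1)
    for y in range(-60,20,10): cv2.line(R,(int((15-y)*10),0),(int((15-y)*10),8),(0,255,0) if y%20 else (255,0,255),2)
    out.append(R)
cv2.imwrite("pics/r1.png",np.vstack(out))
```

```text
Traceback (most recent call last):
  File "h.py", line 4, in proj
    m=arm.camera_model(cam); c=np.array(m["R"])@np.array(X)+np.array(m["t"]); a=c[:2]/c[2]; a=a*(1+m["k1"]*(a@a))
ValueError: time passes only in moves, steps and waits
```

```bash
sed -i 's/^def proj/import functools\n@functools.lru_cache\ndef cm(c): return arm.camera_model(c)\ndef proj/; s/m=arm.camera_model(cam)/m=cm(cam)/' h.py
cat > rect.py <<'E'
from h import *
yax=np.array([np.sin(np.radians(8.4)),np.cos(np.radians(8.4))]);xax=np.array([yax[1],-yax[0]])
def rect(cam,im,z=.047,W=80,H=36):
    ys=.015-np.arange(W*2)/2000; xs=.571-np.arange(H*2)/2000
    M=np.array([[proj(cam,[*(x*xax+y*yax),z]) for y in ys] for x in xs],np.float32)
    return cv2.remap(im,M[:,:,0],M[:,:,1],cv2.INTER_CUBIC)
E
python3 - <<'E'
from rect import *
t0=cv2.imread("pics/top0.png");s0=cv2.imread("pics/scene0.png");s1=arm.snapshot("scene")[:,:,::-1].copy();cv2.imwrite("pics/s1.png",s1)
out=[]
for nm,c,i in(("t0","top",t0),("s0","scene",s0),("s1","scene",s1)):
    r=rect(c,i); 
    f=r.astype(float); red=np.clip(f[:,:,2]-f[:,:,:2].max(2)-40,0,None); ys=15-np.arange(160)/2
    print(nm,"red y by x:",[(round(571-k/2),round(float((red[k]*ys).sum()/red[k].sum()),1),round(float(red[k].sum()))) for k in range(0,72,4) if red[k].sum()>150])
    R=cv2.resize(r,(800,190),interpolation=1)
    for y in range(-60,20,10): cv2.line(R,(int((15-y)*10),0),(int((15-y)*10),8),(0,255,0) if y%20 else (255,0,255),2)
    out.append(R)
cv2.imwrite("pics/r1.png",np.vstack(out))
E
```

```text
t0 red y by x: [(545, -40.9, 1886), (543, -40.1, 2196), (541, -40.0, 2206), (539, -40.1, 2200), (537, -40.3, 2076)]
s0 red y by x: [(547, -37.8, 262), (545, -39.1, 1168), (543, -40.0, 1885), (541, -40.3, 2088), (539, -40.3, 2047), (537, -40.3, 2071)]
s1 red y by x: [(545, -39.8, 796), (543, -39.9, 1528), (541, -39.9, 1964), (539, -40.2, 2200), (537, -40.5, 2356)]
```

View pics/r1.png

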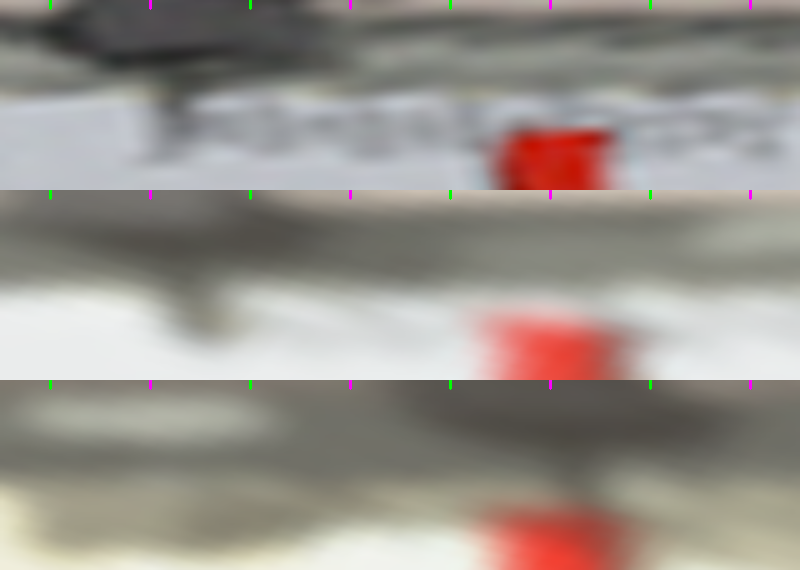

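In the rectified patches the pointer at home is at column 172 and the marker at 552, so about 38 mm of travel is needed. Now the pointer is at about column 572 against the marker at 555, so it is roughly 1.7 mm too far. I refine this by numbers.

Run:
```python
from rect import *
def cen(nm,c,lo,hi):
    f=cv2.cvtColor(rect(c,cv2.imread(f"pics/{nm}.png")),cv2.COLOR_BGR2GRAY).astype(float); ys=15-np.arange(160)/2
    for x in range(549,555,1):
        k=int((571-x)*2); sel=(ys<hi)&(ys>lo); g=f[k][sel]; y=ys[sel]
        base=np.interp(y,[y[-1],y[0]],[g[-3:].mean(),g[:3].mean()]); w=np.clip(base-g,0,None)
        print(nm,x,round(float((w*y).sum()/w.sum()),2),round(w.max()),"min at",y[g.argmin()])
cen("top0","top",-8,4);cen("scene0","scene",-11,3);cen("s1","scene",-49,-35)
```

```text
top0 549 -2.52 60 min at -2.5
top0 550 -2.25 74 min at -2.5
top0 551 -2.04 91 min at -2.0
top0 552 -2.17 93 min at -2.5
top0 553 -2.45 78 min at -2.5
top0 554 -2.81 61 min at -3.0
scene0 549 -4.24 79 min at -4.5
scene0 550 -4.06 78 min at -4.0
scene0 551 -3.93 73 min at -4.0
scene0 552 -3.85 63 min at -3.0
scene0 553 -3.58 51 min at -3.0
scene0 554 -3.41 39 min at -3.5
s1 549 -42.76 43 min at -42.5
s1 550 -42.58 42 min at -42.5
s1 551 -42.45 41 min at -42.5
s1 552 -42.33 38 min at -42.0
s1 553 -42.13 33 min at -42.0
s1 554 -41.97 29 min at -42.0
```

Request:
apply_moves([
  {"translation": [0, -0.0014, 0], "rot": [0, 0, 0], "grip": 0},
  {"translation": [0, -0.0014, 0], "rot": [0, 0, 0], "grip": 0},
  {"translation": [0, -0.0014, 0], "rot": [0, 0, 0], "grip": 0},
  {"translation": [0, -0.0014, 0], "rot": [0, 0, 0], "grip": 0},
])

```text
time_s: 18.52
tool_pos: [0.5713, -0.1246, 0.1088]
ee_rot: [-3.137, -0.001, -0.149]
wrist_force: [2.6, 9.5, 2.4]
grip_width: 0.0156
gripper_force: 60.1
```

Run:
```python
from rect import *
im=arm.snapshot("scene");s=arm.read_state();print(s["tool_pos"][:2]@yax*1000,s["wrist_force"],s["time_s"],s["gripper_force"])
r=rect("scene",im[:,:,::-1].copy()); g0=cv2.cvtColor(r,cv2.COLOR_BGR2GRAY).astype(float); ys=15-np.arange(160)/2
for x in(550,552,554):
    k=int((571-x)*2); sel=(ys<-33)&(ys>-48); g=g0[k][sel]; y=ys[sel]; base=np.interp(y,[y[-1],y[0]],[g[-3:].mean(),g[:3].mean()]); w=np.clip(base-g,0,None); print(x,(w*y).sum()/w.sum())
for n in("guard","guard_seat","fin_top"): print(n,[np.array(q["location"]).round(3) for q in arm.landmark_of("scene",n)][:3])
cv2.imwrite("pics/r2.png",np.vstack([cv2.resize(r,(800,300),interpolation=1),cv2.resize(im[225:345,290:450],(400,300),interpolation=2)[:,:,::-1].repeat(2,1)]))
```

```text
-39.747828463228636 [2.46918683 9.10874384 1.71697949] 18.575 60.053578885272145
550 -40.91383595691798
552 -40.66347984080291
554 -40.594244604316536
guard [array([0.581, 0.256, 0.002]), array([0.428, 0.348, 0.002]), array([0.505, 0.075, 0.056])]
guard_seat [array([0.582, 0.256, 0.074]), array([0.431, 0.349, 0.077]), array([0.501, 0.071, 0.13 ])]
fin_top [array([0.428, 0.349, 0.115]), array([0.581, 0.258, 0.119]), array([0.503, 0.067, 0.174])]
```

View pics/r2.png

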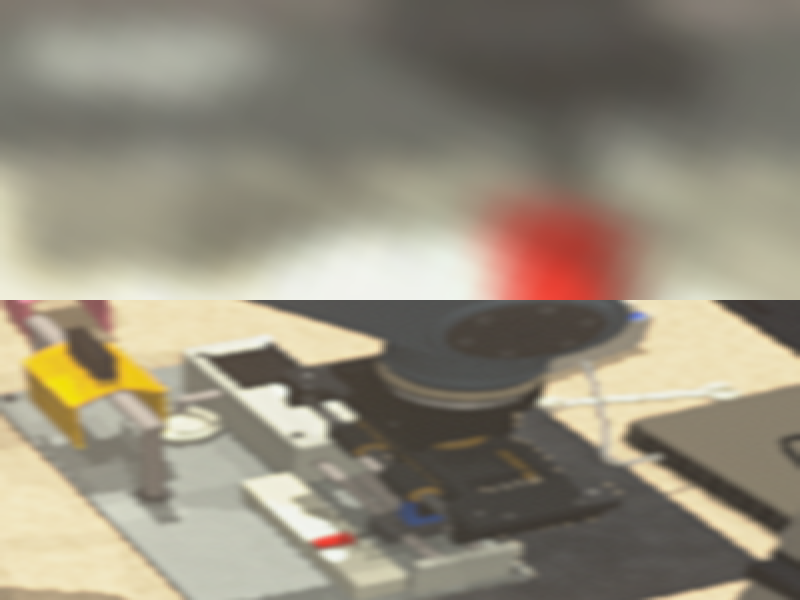

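The pointer at column 558 now stands at the marker's middle (column 557), and the guard still hangs on the bar. The handle is still gripped, so I hand in.

```bash
python3 -c "
from cell import arm
print(arm.close_job())"
```

```text
the job is handed in; nothing more can be done
None
```

I handed the job in with the guard hanging by itself on the middle of the rail and the handle gripped and pulled out about 38 mm, putting the pointer at the middle of the red marker to within about 1 mm by camera.

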